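# Index the component carousel and load the tested capacitor

### The arm

A 6-joint arm with a two-finger parallel gripper is mounted at the origin on the work surface. World frame = base frame: x ahead of the robot, y to its left, z up, the work surface at z = 0. Lengths are in m, angles in rad, forces in N, time in s.
With the tool pointing down it reaches from about 0.275 to 0.75 m from the base axis. Payload 10.2 kg.
Tool frame: the origin (TCP) lies where the fingers leave the gripper's body, on its centre line; the fingertips stand 73 mm ahead of it and the grasp point (between the pads) lies 54 mm ahead of it; z points along the fingers, y is the line along which they close (so a half turn about z gives the same grasp; the last joint's range is limited). The gripper opens to 85 mm and grips with 20 to 120 N. Pads are 22 mm wide; open, the fingers measure 114 mm over their backs; the gripper's body (76 mm by 85 mm) begins 54 mm behind the grasp point. The pads swing forward as they close: fully open they stand 13 mm farther back than shut.
Start: joints at [-1.514, 0.313, 1.498, -0, 1.331, -0.223], TCP at [0.145, -0.505, 0.304] pointing down, gripper open.
Joint ranges: [-2.94, 2.94], [-0.97, 2.17], [0.19, 2.56], [-1.23, 4.37], [0.02, 3.11], [-2.88, 2.88]. Speed limits (rad/s): [2.39, 2.39, 3.01, 3.14, 3.14, 3.14].

### API

Orientations are given as a unit quaternion [w, x, y, z].
In Python, from plant import env gives the robot as it stands. The module is installed in compiled form; this text tells all that it offers.
- The arm moves only by the shell command python3 -m creep 'ROWS' [OPENING]. ROWS is JSON, one flat list of numbers, 4 for each row, row after row: the shift along the world's x, y, z in mm, then the turn about the world's z in degrees. In form: [tx, ty, tz, spin, tx, ty, tz, spin, ...]. A call has 1 to 20 rows; each row shifts and turns the commanded pose from where the row before left it; what a row does not reach is not made up. A row lasts 1/8 s, in which the tool goes at most 62.5 mm and 10.7 degrees, less where a joint would pass 70% of its speed; a pose out of reach is approached as far as the arm can. A call is refused whole if a number of a shift passes 62.5 or a number of a turn 10.7, either way. A call with a gripper value outside its range is refused whole. OPENING is the opening, from -1 (shut) to 1 (fully open), set as the call begins (- or left out, the last holds). The fingers move at their own pace and stop on an object; the grip force is fixed at half the most. Time passes only in rows, so rows that do not move let the fingers close. It gives the time, the measured TCP pose, the force, the opening and the grip force at its end, in the units of the state.
- env.state(): the state, without advancing time (a new reading comes with each control period).
- env.grab_frame(name): name is "scene" or "side" or "wrist"; returns a dict with "color" (384x512x3 uint8, red, green, blue), "range_z" (384x512 float32, m along the optical axis (not along the pixel's ray), 0 where there is no reading), "mtx" (3x3 intrinsics, pixels), "rvec" (rotation vector, rad) and "tvec" (3), from world to camera coordinates, as OpenCV has them. Camera axes: x right, y down, z forward; pixel columns grow to the right and rows downward; lengths in m; the calibration is good to about 2 mm. A picture is of the moment at which its call begins.
- env.close_job(): hands the job in; it is judged then, once.
The state is a dict: "clock": time; "qpos": joint angles; "dq": joint speeds; "effort": joint torques, N m; "ee_pos": TCP position; "ee_rot": TCP orientation; "contact_force": force on the tool from outside, world axes, zero at the start; "moment": the same for the moment, N m; "finger_gap": finger opening in m; "grip_force": force on a finger pad.
Only numpy, scipy, OpenCV 4.12 (cv2) and the standard library are available. Lean on these libraries where they do the work, as an engineer would, in place of code of your own. Each camera call takes 0.05 s, during which the arm holds its last target. There are 200 camera calls.

### The job

The capacitor standing on the yellow pad has been tested and is to go into the carousel. First turn the carousel until the cup of that capacitor's colour is at the yellow pointer, then stand the capacitor upright on the bottom of that cup and let go, with the cup still at the pointer. Leave the other capacitor standing where it is in the black tray.

Things in the scene. Friction and masses are not known exactly. Their poses are not given: they have to be found in the camera images.
- carousel (a joint): Angle of the carousel top on its fixed base, rad, anticlockwise from above. 0: blue cup at the yellow pointer; +1.571: orange cup at it. Starts at 0.43-1.14; stops at -3.1 and 3.1; stays where left (friction 0.1 N m). Base: black disc 240 mm wide, its yellow pointer tab (30 mm wide, out to 163 mm from the axis) on the robot's side, +-30 deg. Top: aluminium disc 224 mm wide, upper face at 30 mm.
- knob (a point): Point on the carousel's axis, 75 mm above the bench, where to grip the black knob: a bar 60 mm long (x), 16 wide (y), from 42 to 85 mm above the bench. Axes turn with the top, z up. Four empty round cups centred 78 mm from the axis: blue at -x, orange +y, green +x, white -y; each 50 mm wide inside, 58 outside, inner floor 33 mm and rim 48 mm above the bench.
- cap_blue: Blue can capacitor with an aluminium top, an upright loose cylinder 35 mm in diameter and 60 mm high, 50 to 95 g. Origin at the centre of its underside, z up along it. It stands either on the yellow pad or in the black tray, its underside 6 mm above the bench.
- cap_orange: The same in orange; it stands in the other of the two places.
- pad: Yellow square pad 80 x 80 x 6 mm, fixed to the bench; origin at the centre of its underside. The capacitor to load stands on it, within 12 mm of its middle. The other stands in the black tray, 90 x 90 mm with a rim 16 mm high, 110 to 290 mm to the pad's right (-y).
There are look-alikes about, which are no part of the job. What is shaped like the cap_orange but turquoise is not meant.

How it is judged:
On the way:
1. The cup matching the capacitor on the pad is at the pointer (within 0.2 rad), the carousel still, before that capacitor is brought to the carousel (more than 120 mm from its axis) (((value of joint carousel between -0.2 and 0.2 rad and velocity of joint carousel between -0.1 and 0.1 rad/s and horizontal distance between cap_orange and pad above 0.06 m and distance of cap_orange from where it was at the start of the episode below 0.02 m and horizontal distance between cap_blue and knob above 0.12 m) or (value of joint carousel between 1.3708 and 1.7708 rad and velocity of joint carousel between -0.1 and 0.1 rad/s and horizontal distance between cap_blue and pad above 0.06 m and distance of cap_blue from where it was at the start of the episode below 0.02 m and horizontal distance between cap_orange and knob above 0.12 m))), for 0.2 s.
At the end, for the whole second after the job is handed in: The capacitor from the pad stands upright (0.15 rad), at rest and released on the floor of the cup of its colour (12 mm off its middle, 6 mm in height); that cup is at the pointer (0.2 rad), the carousel still; the other capacitor stands upright where it was in the tray (20 mm) (((value of joint carousel between -0.2 and 0.2 rad and velocity of joint carousel between -0.1 and 0.1 rad/s and horizontal distance between cap_orange and pad above 0.06 m and distance of cap_orange from where it was at the start of the episode below 0.02 m and x of cap_blue in the frame of knob between -0.09 and -0.066 m and y of cap_blue in the frame of knob between -0.012 and 0.012 m and z of cap_blue in the frame of knob between -0.048 and -0.036 m and angle between each of cap_blue, cap_orange's own z axis and vertical below 0.15 rad and linear speed of cap_blue below 0.02 m/s) or (value of joint carousel between 1.3708 and 1.7708 rad and velocity of joint carousel between -0.1 and 0.1 rad/s and horizontal distance between cap_blue and pad above 0.06 m and distance of cap_blue from where it was at the start of the episode below 0.02 m and x of cap_orange in the frame of knob between -0.012 and 0.012 m and y of cap_orange in the frame of knob between 0.066 and 0.09 m and z of cap_orange in the frame of knob between -0.048 and -0.036 m and angle between each of cap_orange, cap_blue's own z axis and vertical below 0.15 rad and linear speed of cap_orange below 0.02 m/s))); the robot touches nothing.
It also fails if it takes over 51 s, if anything falls off the work surface, if the arm or the gripper's body presses on something with over 40 N, if the wrist force passes 120 N, or if a joint passes its speed limit or range.

## Working session

There is one attempt and no reset: what is moved stays moved. The work goes in short steps, Python scripts to look and compute and a shell command to move; the robot and the scene stay as the last step left them, time stands still between calls to the robot, and variables do not carry over. Pictures are saved under pics/ and viewed, at most 10 in all, crops included, and the job is handed in when it is done.

```bash
mkdir -p pics
cat > h.py <<'E'
import numpy as np, cv2
from plant import env
def grab(n):
    f=env.grab_frame(n); cv2.imwrite
    return f
def cloud(f):
    K=f["mtx"];R=cv2.Rodrigues(np.array(f["rvec"],float))[0];t=np.array(f["tvec"],float).reshape(3)
    z=f["range_z"];v,u=np.indices(z.shape)
    P=np.stack([(u-K[0,2])/K[0,0]*z,(v-K[1,2])/K[1,1]*z,z],-1)
    W=(P-t)@R
    W[z==0]=np.nan
    return W
def save(f,n): cv2.imwrite(n,cv2.cvtColor(f["color"],cv2.COLOR_RGB2BGR))
E
python3 - <<'E'
from h import *
import pickle
a={n:grab(n) for n in("scene","side")}
for n in a: save(a[n],f"pics/{n}0.png")
im=np.hstack([cv2.cvtColor(a[n]["color"],cv2.COLOR_RGB2BGR) for n in a])
pickle.dump(a,open("a.pkl","wb"))
s=env.state();print({k:np.round(v,3).tolist() for k,v in s.items()})
E
```

```text
{'clock': 0.1, 'qpos': [-1.514, 0.313, 1.498, 0.0, 1.331, -0.223], 'dq': [0.001, -0.0, -0.003, 0.0, -0.0, 0.0], 'effort': [0.002, -41.29, -26.014, -0.0, 0.003, 0.0], 'ee_pos': [0.145, -0.504, 0.303], 'ee_rot': [-0.001, 0.99, 0.139, 0.0], 'contact_force': [0.879, -0.721, 0.803], 'moment': [-0.017, -0.007, 0.009], 'grip_force': 0.0, 'finger_gap': 0.085}
```

View pics/scene0.png

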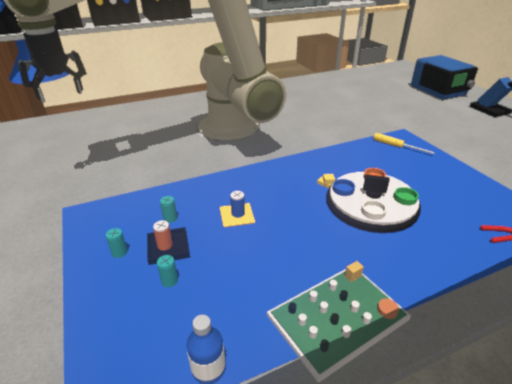

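View pics/side0.png

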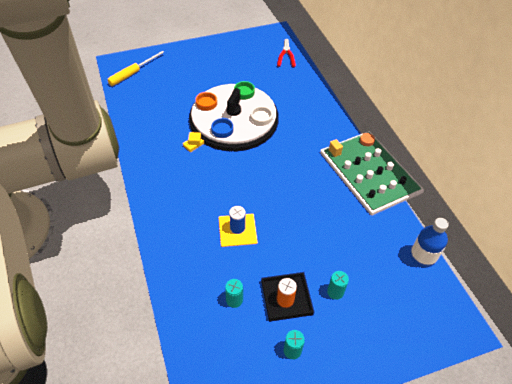

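Scene view: the blue capacitor is on the yellow pad at scene (237,204), side (237,220). The orange one is in the black tray at scene (163,236), and there are turquoise look-alikes at (169,209), (117,242) and (167,270). The blue bottle at (206,350) is another possible confusion. The carousel is at scene (374,195), its pointer at (327,181) and its blue cup at (344,187). I choose the blue capacitor on the pad, so the target angle is 0.

```bash
cat > m.py <<'E'
from h import *
def fitc(p):
    from scipy.optimize import least_squares
    r=least_squares(lambda q:np.hypot(p[:,0]-q[0],p[:,1]-q[1])-q[2],[*p.mean(0)[:2],.02],loss='soft_l1',f_scale=.002);return r.x
def meas(f,box):
    W=cloud(f);hsv=cv2.cvtColor(f["color"],cv2.COLOR_RGB2HSV);H,S,V=[hsv[...,i].astype(int) for i in range(3)]
    m=np.zeros(H.shape,bool);u0,v0,u1,v1=box;m[v0:v1,u0:u1]=1
    return W,H,S,V,m
E
python3 - <<'E'
from m import *
import pickle
a=pickle.load(open("a.pkl","rb"))
B={"scene":dict(car=(315,160,425,230),cap=(215,185,260,228),tray=(150,215,180,252)),"side":dict(car=(180,75,285,152),cap=(212,200,262,248),tray=(272,272,302,312))}
for n,f in a.items():
    W,H,S,V,m=meas(f,B[n]["car"]); z=W[...,2]
    d=m&(abs(z-.03)<.004)&(S<60)&(V>120)
    p=W[d]; c,r=cv2.minEnclosingCircle(p[:,:2].astype(np.float32)); print(n,"disc",np.round(c,4),round(r,4),p[:,2].mean())
    for nm,h in(("orange",(3,15)),("blue",(105,130)),("green",(50,80)),("yellow",(20,32))):
        k=m&(H>=h[0])&(H<=h[1])&(S>110)&((z>.036)&(z<.055) if nm!="yellow" else (z>.003))
        p=W[k]
        if len(p)>5: q=np.median(p,0);cc,rr=cv2.minEnclosingCircle(p[:,:2].astype(np.float32));print(nm,len(p),np.round(q,4),"circ",np.round(cc,4),round(rr,4))
    k=m&(z>.076)&(z<.1)&(V<90); p=W[k]; (cc,wh,an)=cv2.minAreaRect(p[:,:2].astype(np.float32)*1000);print("knob",len(p),cc,wh,an)
    for nm in("cap","tray"):
        W,H,S,V,m=meas(f,B[n][nm]);z=W[...,2];k=m&(z>.062);p=W[k];cc,rr=cv2.minEnclosingCircle(p[:,:2].astype(np.float32));print(nm,len(p),np.round(cc,4),round(rr,4),np.nanmax(p[:,2]))
        if nm=="cap":
            p=W[m&(H>20)&(H<32)&(S>120)&(z<.012)];print("pad",cv2.minAreaRect(p[:,:2].astype(np.float32)*1000))
        t=W[m&(z>.063)&(S<60)];print("top",len(t),np.round(cv2.minEnclosingCircle(t[:,:2].astype(np.float32)),4) if 0 else (np.round(fitc(t),4), np.round(t.mean(0),4)))
f=a["side"]["color"][70:250,170:290];f2=a["scene"]["color"][150:235,205:425]
A=cv2.resize(f,None,fx=3,fy=3,interpolation=3);C=cv2.resize(f2,None,fx=2,fy=2,interpolation=3)
o=np.zeros((540,800,3),np.uint8);o[:,:360]=A;o[:170,360:800]=C
cv2.imwrite("pics/crop1.png",o[...,::-1])
E
```

```text
scene disc [0.5875 0.1735] 0.1326 0.0310830923771548
orange 81 [0.5293 0.2496 0.0424] circ [0.542  0.2322] 0.0276
blue 182 [0.5639 0.1177 0.0436] circ [0.5585 0.1225] 0.0307
green 202 [0.6603 0.2381 0.0436] circ [0.6569 0.2437] 0.03
yellow 130 [0.4878 0.1163 0.0211] circ [0.4786 0.1211] 0.0234
knob 126 (608.3465576171875, 179.62548828125) (56.35737609863281, 16.506999969482422) 54.59564208984375
cap 105 [ 0.5089 -0.1595] 0.0181 0.06930781107966924
pad ((508.89434814453125, -163.34046936035156), (75.49697875976562, 78.44165802001953), 78.13530731201172)
top 97 (array([ 0.5099, -0.1601,  0.0122]), array([ 0.51  , -0.1604,  0.0668]))
tray 143 [ 0.5475 -0.3554] 0.0182 0.06974206668873946
top 128 (array([ 0.5485, -0.3557,  0.0122]), array([ 0.5488, -0.3556,  0.0668]))
side disc [0.6072 0.1788] 0.1146 0.03013465013962618
orange 172 [0.5482 0.2242 0.0438] circ [0.5488 0.2298] 0.0315
blue 187 [0.5589 0.1098 0.044 ] circ [0.5748 0.1318] 0.0488
green 135 [0.6629 0.2487 0.0434] circ [0.6586 0.2391] 0.0305
yellow 256 [0.4836 0.1143 0.0172] circ [0.5485 0.1123] 0.0931
knob 113 (609.526123046875, 178.85069274902344) (59.413509368896484, 15.352066993713379) 50.994651794433594
cap 171 [ 0.5107 -0.1633] 0.0178 0.06986989545380716
pad ((508.93084716796875, -165.32537841796875), (80.14480590820312, 78.03580474853516), 77.86222076416016)
top 159 (array([ 0.5103, -0.1621,  0.012 ]), array([ 0.5101, -0.1626,  0.0662]))
tray 228 [ 0.5496 -0.3585] 0.0177 0.07027794391382527
top 217 (array([ 0.5488, -0.3577,  0.0117]), array([ 0.5487, -0.3581,  0.0662]))
```

View pics/crop1.png

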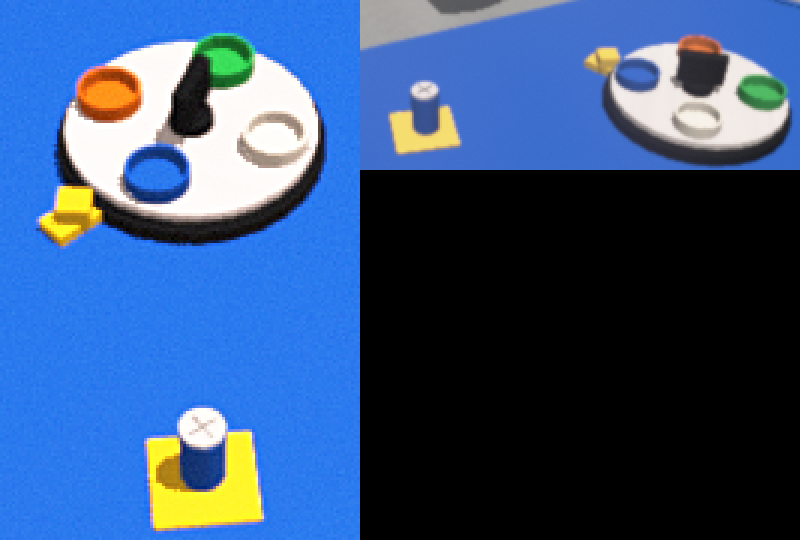

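The crop confirms the blue capacitor on the pad. The blue cup is about 24° anticlockwise of the pointer. I move over the knob first.

```bash
python3 -m creep '[10,15,0,1.8,23,34,0,1.8,23,34,0,1.8,23,34,0,1.8,23,34,0,1.8,23,34,0,1.8,23,34,0,1.8,23,34,0,1.8,23,34,0,1.8,23,34,0,1.8,23,34,0,1.8,23,34,0,1.8,23,34,0,1.8,23,34,0,1.8,23,34,0,1.8,23,34,0,1.8,23,34,0,1.8,23,34,0,1.8,23,34,0,1.8,23,34,0,1.8]' 1
python3 -m creep '[15,20,0,0,0,0,0,0,0,0,0,0,0,0,0,0]'
python3 - <<'E'
from h import *
import pickle
a=pickle.load(open("a.pkl","rb"))
c=np.array([.609,.179])
for n,b in(("scene",(315,172,336,190)),("side",(180,130,208,152))):
    f=a[n];W=cloud(f);hsv=cv2.cvtColor(f["color"],cv2.COLOR_RGB2HSV)
    m=np.zeros(W.shape[:2],bool);m[b[1]:b[3],b[0]:b[2]]=1
    p=W[m&(hsv[...,0]>18)&(hsv[...,0]<34)&(hsv[...,1]>110)&(W[...,2]>.003)]
    d=c-p[:,:2];print(n,len(p),np.round(np.percentile(np.degrees(np.arctan2(d[:,1],d[:,0])),[2,50,98]),1),np.hypot(*d.T).min(),np.hypot(*d.T).max(), np.percentile(p[:,2],[5,95]))
f=grab("wrist");save(f,"pics/w1.png")
E
```

```text
clock: 2.6
ee_pos: [0.5917, 0.1584, 0.3039]
ee_rot: [-0.0, 0.898, 0.44, -0.0]
contact_force: [-0.7, -0.1, 0.2]
finger_gap: 0.0852
grip_force: 0.0
clock: 3.1
ee_pos: [0.6065, 0.1759, 0.3042]
ee_rot: [0.0, 0.899, 0.438, 0.0]
contact_force: [1.8, 0.2, 0.9]
finger_gap: 0.0856
grip_force: 0.0
scene 130 [19.7 27.3 30.8] 0.11938180132424739 0.1632325528188167 [0.00851226 0.03005131]
side 244 [17.7 26.5 31.9] 0.1094985469803773 0.16386476332159353 [0.00676779 0.02912501]
```

View pics/w1.png

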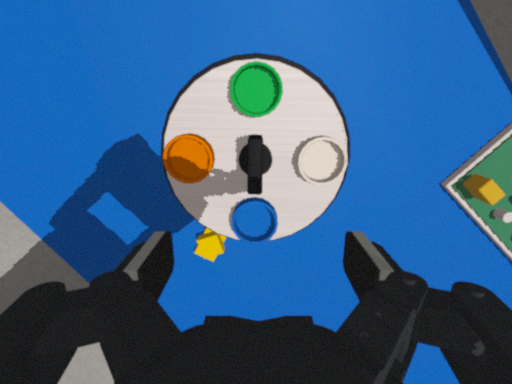

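The wrist view shows the cups: green (256,89), blue (254,220), orange (188,158), white (320,160). The knob at (255,163) is upright in the image, so it is aligned with the fingers, and the pointer is at (210,245).

```bash
cat > car.py <<'E'
from h import *
def ring(f,u,v,z):
    K=f["mtx"];R=cv2.Rodrigues(np.array(f["rvec"],float))[0];t=np.array(f["tvec"],float).reshape(3)
    d=R.T@np.array([(u-K[0,2])/K[0,0],(v-K[1,2])/K[1,1],1]);o=-R.T@t
    return (o+d*(z-o[2])/d[2])[:2]
E
python3 - <<'E'
from car import *
f=grab("wrist");W=cloud(f)
g,b,o,w=[ring(f,u,v,.048) for u,v in((256,89),(254,220),(188,158),(320,160))]
print(g,b,o,w);c=(g+b+o+w)/4
print("c",c,(g+b)/2,(o+w)/2,np.degrees(np.arctan2(*(g-b)[::-1])),np.degrees(np.arctan2(*(o-w)[::-1]))-90,np.hypot(*(g-b)),np.hypot(*(o-w)))
hsv=cv2.cvtColor(f["color"],cv2.COLOR_RGB2HSV)
m=np.zeros(W.shape[:2],bool);m[225:265,190:230]=1
m&=(hsv[...,0]>18)&(hsv[...,0]<34)&(hsv[...,1]>110)
for lo,hi in((.005,.018),(.02,.04)):
    p=W[m&(W[...,2]>lo)&(W[...,2]<hi)];d=c-p[:,:2];print(len(p),np.percentile(p[:,2],[5,50,95]),np.percentile(np.degrees(np.arctan2(d[:,1],d[:,0])),[1,50,99]),cv2.minAreaRect(p[:,:2].astype(np.float32)*1000))
k=W[120:200,230:280];k=k[(k[...,2]>.076)&(k[...,2]<.095)];print("knob",len(k),cv2.minAreaRect(k[:,:2].astype(np.float32)*1000))
E
```

```text
[0.65717637 0.2444098 ] [0.56115084 0.12594952] [0.54878177 0.23325256] [0.66739421 0.13766393]
c [0.6086258  0.18531895] [0.60916361 0.18517966] [0.60808799 0.18545825] 50.97129913692332 51.1349910393065 0.1524917710470376 0.1523354758467972
153 [0.01103525 0.01260935 0.01703641] [18.45108645 22.50869538 32.20565495] ((480.6186828613281, 125.30029296875), (45.48863983154297, 34.84125518798828), 23.687105178833008)
471 [0.02261394 0.02833861 0.02957858] [18.2393843  25.71068959 33.02866076] ((485.82574462890625, 125.61470794677734), (28.794639587402344, 28.55575180053711), 70.15674591064453)
knob 850 ((608.42724609375, 182.92416381835938), (59.51396942138672, 15.22939682006836), 51.47609329223633)
```

```bash
python3 -m creep '[2,5,-15,0,0,0,-30,0,0,0,-30,0,0,0,-30,0,0,0,-30,0,0,0,-25,0,0,0,-15,0,0,0,0,0]'
python3 -m creep '[0,0,0,0,0,0,0,0,0,0,0,0,0,0,0,0,0,0,0,0,0,0,0,0]' -1
```

```text
clock: 4.2
ee_pos: [0.6086, 0.1814, 0.1278]
ee_rot: [-0.0, 0.899, 0.439, -0.001]
contact_force: [1.1, 0.6, 0.2]
finger_gap: 0.085
grip_force: 0.0
clock: 4.95
ee_pos: [0.6075, 0.1827, 0.1295]
ee_rot: [-0.002, 0.899, 0.439, -0.001]
contact_force: [-12.1, 4.4, 9.5]
finger_gap: 0.0151
grip_force: 62.0
```

```bash
python3 -m creep '[-1,1,0,-1.5,0,0,0,-3,0,0,0,-4,0,0,0,-4,0,0,0,-4,0,0,0,-4,0,0,0,-4,0,0,0,-1.5,0,0,0,0,0,0,0,0,0,0,0,0]'
python3 -m creep '[0,0,0,0,0,0,0,0,0,0,0,0,0,0,0,0]' 1
python3 -m creep '[0,0,15,0,0,0,30,0,0,0,30,0,0,0,30,0,0,0,30,0,0,0,20,0,0,0,5,0,0,0,0,0,0,0,0,0]'
python3 - <<'E'
from h import *
f=grab("wrist");save(f,"pics/w2.png")
E
```

```text
clock: 6.32
ee_pos: [0.6073, 0.1828, 0.1295]
ee_rot: [-0.0, 0.974, 0.225, -0.001]
contact_force: [-7.1, 1.3, 6.5]
finger_gap: 0.0151
grip_force: 61.7
clock: 6.82
ee_pos: [0.608, 0.1823, 0.1289]
ee_rot: [0.0, 0.974, 0.225, 0.0]
contact_force: [-0.1, -0.1, 0.2]
finger_gap: 0.0847
grip_force: 0.0
clock: 7.95
ee_pos: [0.6078, 0.1824, 0.2879]
ee_rot: [-0.0, 0.974, 0.225, -0.001]
contact_force: [0.3, -0.0, -0.5]
finger_gap: 0.0848
grip_force: 0.0
```

View pics/w2.png

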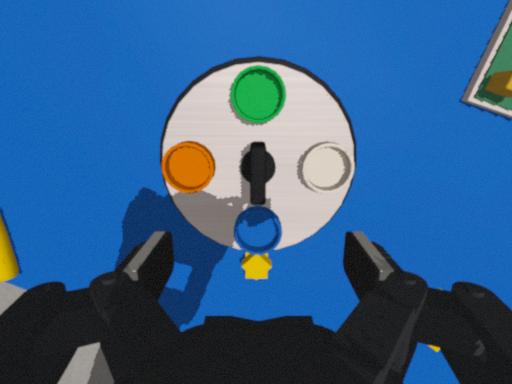

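The blue cup (258,230) is now in line with the pointer (257,266). Next I move over the capacitor.

```bash
python3 -m creep '[-4,-14,0,0,-8,-30,0,0,-10,-35,0,0,-10,-35,0,0,-10,-35,0,0,-10,-35,0,0,-10,-35,0,0,-10,-35,0,0,-10,-35,0,0,-8,-30,0,0,-5,-17,0,0,-2,-8,0,0,0,0,0,0,0,0,0,0,0,0,0,0]'
python3 - <<'E'
from car import *
from m import fitc
f=grab("wrist");W=cloud(f);save(f,"pics/w3.png");z=W[...,2]
p=W[(z>.055)&(z<.08)];p=p[np.hypot(p[:,0]-.51,p[:,1]+.162)<.04]
print("cap",len(p),np.round(cv2.minEnclosingCircle(p[:,:2].astype(np.float32))[0],4),p.mean(0),z[(z>.055)&(z<.08)].max())
g=grab("scene");W=cloud(g);z=W[...,2];hsv=cv2.cvtColor(g["color"],cv2.COLOR_RGB2HSV)
save(g,"pics/s2.png")
E
```

```text
clock: 9.88
ee_pos: [0.5112, -0.161, 0.2889]
ee_rot: [-0.0, 0.974, 0.226, 0.0]
contact_force: [-0.1, 0.0, -0.4]
finger_gap: 0.0854
grip_force: 0.0
cap 844 [ 0.5099 -0.1599] [ 0.51089265 -0.1592875   0.0658819 ] 0.06877110645465649
```

View pics/w3.png

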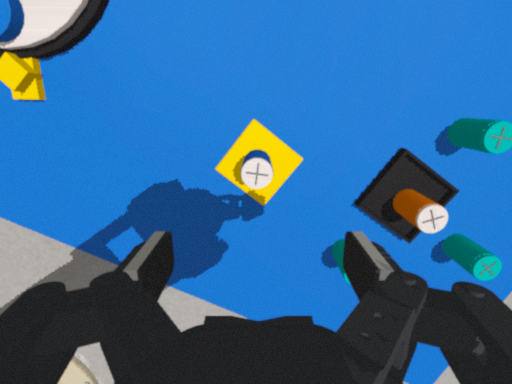

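The capacitor top at (257,174) is centred between the fingers. I descend and grip.

```bash
python3 -m creep '[0,0,-15,0,0,0,-30,0,0,0,-30,0,0,0,-35,0,0,0,-35,0,0,0,-25,0,0,0,-14,0,0,0,-5,0,0,0,0,0,0,0,0,0]'
python3 -m creep '[0,0,0,0,0,0,0,0,0,0,0,0,0,0,0,0,0,0,0,0,0,0,0,0]' -1
```

```text
clock: 11.22
ee_pos: [0.5113, -0.1617, 0.1007]
ee_rot: [0.001, 0.974, 0.225, 0.001]
contact_force: [0.3, 0.2, -0.3]
finger_gap: 0.0849
grip_force: 0.0
clock: 11.98
ee_pos: [0.5112, -0.1617, 0.1003]
ee_rot: [0.0, 0.974, 0.225, 0.0]
contact_force: [-0.7, 0.0, 5.4]
finger_gap: 0.0338
grip_force: 59.6
```

```bash
python3 -m creep '[0,0,10,0,0,0,25,0,0,0,30,0,0,0,25,0,0,15,10,0,2,25,0,0,3,30,0,0,3,30,0,0,3,30,0,0,3,30,0,0,3,30,0,0,3,30,0,0,3,30,0,0,2,25,0,0,1,20,0,0,0,15,0,0,0,0,0,0,0,0,0,0,0,0,0,0]'
python3 - <<'E'
from car import *
s=env.state();print(s["ee_pos"])
for n in("scene","side","wrist"):
    f=grab(n);W=cloud(f);z=W[...,2];hsv=cv2.cvtColor(f["color"],cv2.COLOR_RGB2HSV);save(f,f"pics/{n}4.png")
    H,S=hsv[...,0],hsv[...,1];near=np.hypot(W[...,0]-.608,W[...,1]-.182)<.125
    def C(h0,h1,z0=.036,z1=.056):
        p=W[near&(H>=h0)&(H<=h1)&(S>110)&(z>z0)&(z<z1)]
        return (len(p),np.round(cv2.minEnclosingCircle(p[:,:2].astype(np.float32)),4) if 0 else [np.round(x,4) for x in cv2.minEnclosingCircle(p[:,:2].astype(np.float32))]) if len(p)>8 else None
    print(n,"bl",C(105,130),"or",C(3,15),"gr",C(50,80))
    p=W[(z>.08)&(z<.175)&(H>105)&(H<130)&(S>110)&(np.hypot(W[...,0]-.537,W[...,1]-.148)<.05)];
    if len(p): print("cap",len(p),p.mean(0),p[:,2].min(),p[:,2].max())
A=[cv2.imread(f"pics/{n}4.png") for n in("scene","side")]
o=np.vstack([cv2.resize(A[0][100:240,290:450],(640,560))[:300*0+560]])
o=np.hstack([cv2.resize(A[0][120:240,300:440],(400,343)),cv2.resize(A[1][50:170,160:300],(400,343))]);cv2.imwrite("pics/c4.png",o)
E
```

```text
clock: 14.35
ee_pos: [0.537, 0.1478, 0.1999]
ee_rot: [0.0, 0.974, 0.225, 0.0]
contact_force: [0.0, -0.1, 0.2]
finger_gap: 0.0337
grip_force: 59.7
[0.53704876 0.14776294 0.19993438]
scene bl (188, [array([0.5379, 0.1486]), np.float64(0.0304)]) or (125, [array([0.5742, 0.2534]), np.float64(0.0293)]) gr (210, [array([0.677 , 0.2155]), np.float64(0.0298)])
cap 157 [0.54757873 0.14293706 0.13041864] 0.10739795072914436 0.16496331892434085
side bl (182, [array([0.562, 0.148]), np.float64(0.0529)]) or (32, [array([0.5901, 0.2372]), np.float64(0.0199)]) gr (178, [array([0.6587, 0.2022]), np.float64(0.0527)])
cap 156 [0.52958197 0.13400202 0.1343599 ] 0.10556147718985102 0.17291308095133
wrist bl (879, [array([0.5381, 0.1499]), np.float64(0.0286)]) or (1021, [array([0.5735, 0.253 ]), np.float64(0.0292)]) gr (652, [array([0.6613, 0.2101]), np.float64(0.0225)])
cap 2684 [0.54890578 0.15310734 0.14236143] 0.10729049544686595 0.17487244354837472
```

View pics/c4.png

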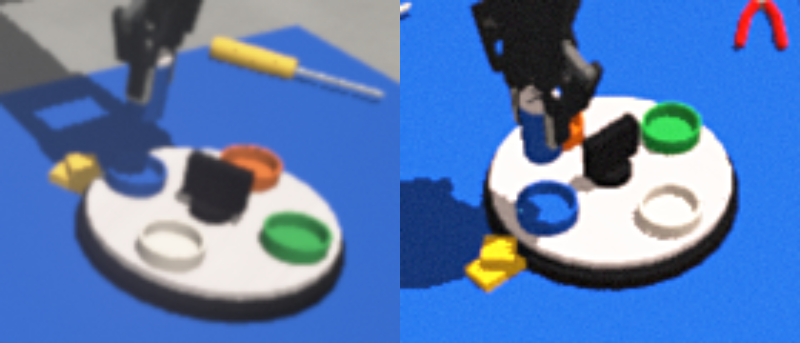

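View pics/wrist4.png

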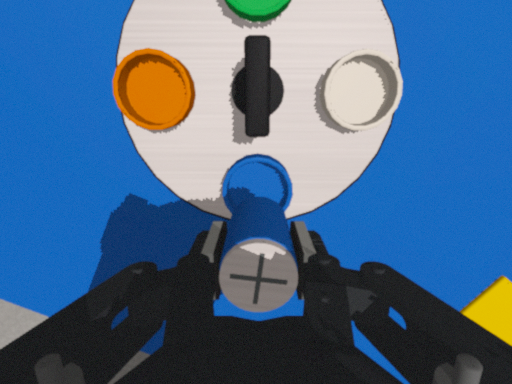

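The capacitor is above the blue cup (cup at 257,187 in the wrist view). It needs a shift of about 1 mm and a descent of 72 mm.

```bash
python3 -m creep '[1,1,-8,0,0,0,-15,0,0,0,-15,0,0,0,-12,0,0,0,-8,0,0,0,-5,0,0,0,-4,0,0,0,-3,0,0,0,-2,0,0,0,0,0,0,0,0,0,0,0,0,0]'
```

```text
clock: 16.0
ee_pos: [0.538, 0.1494, 0.128]
ee_rot: [0.0, 0.974, 0.225, 0.0]
contact_force: [0.5, 0.1, -0.6]
finger_gap: 0.0339
grip_force: 59.7
```

```bash
python3 -m creep '[0,0,-1,0,0,0,0,0,0,0,0,0]'
python3 -m creep '[0,0,0,0,0,0,0,0,0,0,0,0,0,0,0,0,0,0,0,0]' 0.5
python3 -m creep '[0,0,5,0,0,0,15,0,0,0,30,0,0,0,30,0,0,0,30,0,0,0,30,0,0,0,10,0,-20,-40,0,0,-20,-50,0,0,-20,-50,0,0,0,-50,0,0,0,-10,0,0,0,0,0,0,0,0,0,0]'
python3 - <<'E'
from car import *
A=[]
for n,b in(("scene",(300,120,440,240)),("side",(160,50,300,170))):
    f=grab(n);W=cloud(f);z=W[...,2];hsv=cv2.cvtColor(f["color"],cv2.COLOR_RGB2HSV)
    p=W[(z>.087)&(z<.1)&(hsv[...,1]<70)&(np.hypot(W[...,0]-.538,W[...,1]-.149)<.03)];print(n,len(p),p.mean(0),cv2.minEnclosingCircle(p[:,:2].astype(np.float32)))
    q=W[(z>.04)&(z<.052)&(hsv[...,0]>105)&(hsv[...,0]<130)&(hsv[...,1]>110)&(np.hypot(W[...,0]-.538,W[...,1]-.149)<.035)];print(cv2.minEnclosingCircle(q[:,:2].astype(np.float32)))
    A.append(cv2.resize(f["color"][b[1]:b[3],b[0]:b[2],::-1],(400,343)))
cv2.imwrite("pics/c5.png",np.hstack(A))
E
```

```text
clock: 16.38
ee_pos: [0.5381, 0.1494, 0.1273]
ee_rot: [0.0, 0.974, 0.225, 0.0]
contact_force: [-2.3, 0.1, 4.9]
finger_gap: 0.0337
grip_force: 59.9
clock: 17.0
ee_pos: [0.538, 0.1494, 0.1269]
ee_rot: [0.0, 0.974, 0.225, -0.0]
contact_force: [0.1, 0.6, -0.2]
finger_gap: 0.0641
grip_force: 0.0
clock: 18.75
ee_pos: [0.478, -0.0495, 0.2767]
ee_rot: [-0.0, 0.974, 0.226, -0.0]
contact_force: [-0.3, -0.8, -0.1]
finger_gap: 0.0637
grip_force: 0.0
scene 82 [0.5381902  0.14794324 0.09376744] ((0.5363580584526062, 0.14972294867038727), 0.017009800300002098)
((0.5384323000907898, 0.14618825912475586), 0.02888248860836029)
side 7 [0.54301721 0.13097862 0.09331442] ((0.5426928997039795, 0.13027912378311157), 0.004308443050831556)
((0.5282707214355469, 0.1432315707206726), 0.024336012080311775)
```

View pics/c5.png

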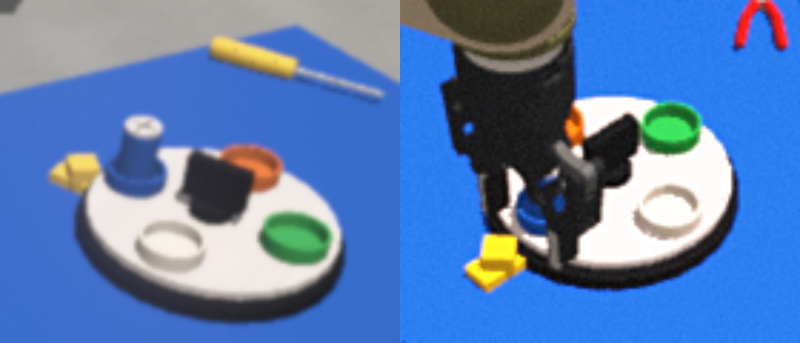

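The capacitor stands upright in the blue cup (crop 142,125 to 138,180), with its top at z≈0.093, centred to within about 4 mm. The gripper is clear and the cup is at the pointer, so I hand in.

```bash
python3 -c "
from plant import env
print(env.close_job())"
```

```text
the job is handed in; nothing more can be done
None
```

Job handed in at about 19 s: the carousel is turned with the blue cup at the pointer, the blue capacitor stands upright and released in it, and the orange one was not touched; the hand-in call returned no verdict.

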